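# Open the child-resistant dye bottle

## Robot

A 6-joint arm with a two-finger parallel gripper is mounted at the origin on the work surface. World frame = base frame: x ahead of the robot, y to its left, z up, the work surface at z = 0. Lengths are in m, angles in rad, forces in N, time in s.
With the tool pointing down it reaches from about 0.375 to 0.925 m from the base axis. Payload 5.7 kg.
Tool frame: the origin (TCP) lies midway between the tips of the shut fingers; the grasp point (between the pads) lies 19 mm behind it; z points along the fingers, y is the line along which they close (so a half turn about z gives the same grasp; the last joint's range is limited). The gripper opens to 88 mm and grips with 3 to 60 N. Pads are 20 mm wide; open, the fingers measure 115 mm over their backs; the gripper's body (75 mm by 178 mm) begins 61 mm behind the grasp point.
Start: joints at [-1.351, 0.359, 1.51, -0, 1.272, -0.115], TCP at [0.197, -0.567, 0.223] pointing down, gripper open.
Joint ranges: [-2.97, 2.97], [-1.01, 2.36], [0.21, 2.38], [-0.96, 4.11], [0.2, 2.71], [-2.98, 2.98]. Speed limits (rad/s): [2.39, 2.39, 3.14, 3.14, 3.14, 3.14].

## Interface

Orientations are given as a unit quaternion [x, y, z, w].
In Python, from bench import move_ptp, servo_line, goto_joints, move_gripper, sleep, inverse_kinematics, capture, PlanningError, close_job, spot_in, silhouettes, current_clock, current_joint_pos, current_qvel, current_joint_torque, current_position, current_orientation, current_force, current_torque, current_finger_gap, current_grip_force gives the robot as it stands. Calls block until the motion is done:
- move_ptp(position, orientation): joint-space move of the TCP to a pose.
- servo_line(position, orientation=None, rate=0.15, contact_N=None): straight line of the TCP; orientation=None keeps the orientation; rate is the mean speed in m/s. With contact_N (N) it stops when the force on the tool has changed by that much, and returns True; else False.
- goto_joints(angles): joint-space move.
- move_gripper(opening): finger opening in m; the grip force is fixed at half the most; returns when the fingers have stopped.
- sleep(seconds).
- inverse_kinematics(position, orientation): joint angles nearest the present ones, or None.
- capture(name): name is "scene" or "top" or "wrist"; returns a dict with "image" (400x640x3 uint8, blue, green, red), "range_z" (400x640 float32, m along the optical axis (not along the pixel's ray), 0 where there is no reading), "intrinsics" (3x3 intrinsics, pixels), "k1" (the pictures are not rectified: a ray, as slopes to the right and down, at radius r is drawn at 1 + k1 r^2 times it, then the intrinsics apply), "R" (3x3) and "t" (3): a world point X has camera coordinates R X + t. Camera axes: x right, y down, z forward; pixel columns grow to the right and rows downward; lengths in m; the calibration is good to about 2 mm. A picture is of the moment at which its call begins.
A pose or a line that the arm cannot do raises PlanningError and nothing moves.
- close_job(): hands the job in; it is judged then, once.
Trained networks look in the newest picture that a camera, given by its name, has taken for a name from the list of things; names that differ only in an ending like _2 or _b are one class to them, and where a whole thing is asked for, a point or a joint stands for the part that bears it (a point fixed in the world has none). Each returns a list of dicts, best first, with "conf" (0 to 1); they miss things now and then, are a little off and sometimes report something else, mostly with a low value. They report only what shows in the picture. A call takes as long as a camera call. They do not tell look-alikes from the thing itself.
- spot_in(camera, query): "xy" ([column, row] in pixels, amid what is visible of it).
- silhouettes(camera, query): "region" (400x640 bool, what is visible of it) and "xy" ([column, row] in pixels, amid what is visible of it).
Readings, each from a call of its own:
- current_clock(): time.
- current_joint_pos(): joint angles.
- current_qvel(): joint speeds.
- current_joint_torque(): joint torques, N m.
- current_position(): TCP position.
- current_orientation(): TCP orientation.
- current_force(): force on the tool from outside, world axes, zero at the start.
- current_torque(): the same for the moment, N m.
- current_finger_gap(): finger opening in m.
- current_grip_force(): force on a finger pad.
Only numpy, scipy, OpenCV 4.12 (cv2) and the standard library are available. Lean on these libraries where they do the work, as an engineer would, in place of code of your own. Each camera call takes 0.05 s, during which the arm holds its last target. There are 200 camera calls.

## Task

Open the child-resistant bottle of leather dye that stands in its wooden block: push the cap down firmly and keep it down while you turn it anticlockwise until it comes free, lift it straight off and set it down gently in the drip tray, right way up. Never push harder than about 20 N, because the bottle is thin and creases; leave the bottle seated in its block and do not disturb the other things on the bench.

Things in the scene. Friction and masses are not known exactly. Their poses are not given: they have to be found in the camera images.
- cap: white ribbed two-piece child-resistant cap, 55 mm across, outer shell 32 mm tall. Origin on its axis, 34 mm below its flat top. z up, along the axis; its yaw means nothing. Left alone, the shell idles either way on a hidden inner cap and drives nothing. The closed cap hangs on three lugs of the neck, so pulling it up lifts the bottle. 115 g in all
- cap_top (a point): centre of the cap's flat top (red ring), 188 to 192 mm above the bench when closed, as the spring is more or less worn. The shell yields to a push (5 N at first, +1.2 N per mm). After 1.5 to 5.5 mm (hidden) its teeth meet those of the inner cap, mostly tip on tip: a hard stop. Turned on under 14 to 19 N they drop in within 30 degrees, 3 mm deeper, and drive the inner cap
- bottle: black square dye bottle, 70 x 70 mm, 128 mm to the shoulder, loose in the pocket of its block; 0.3 to 0.5 kg. Origin: centre of its underside, z up. The neck (32 mm across, rim 162 mm up) carries the cap. With the teeth in, 25 degrees anticlockwise (seen from above) frees the cap from the lugs and up to 95 is harmless: about a quarter turn in all. The walls crease above 20 N of push
- stand: light wooden block, 120 x 120 x 50 mm, screwed to the bench, with a square pocket 73 mm wide whose floor is 8 mm above the bench; it keeps the bottle from turning. Two low screw ears, 26 mm wide, on its x sides. Origin: centre of its underside on the bench, z up
- pad: cork pad, 73 x 73 x 3 mm, lining the floor of the block's pocket, under the bottle; almost hidden. It takes the bottle's weight and your push. Origin: centre of its underside
- tray: white enamel drip tray with a blue rim, fixed, 180 mm (its x) by 160 mm (its y), 16 mm high, walls and floor 3 mm thick. Origin: centre of its underside on the bench, z up. A cap standing in it has its top 37 to 41 mm above the bench
- jar: amber glass jar with a steel lid, 56 mm across, 66 mm tall, loose; leave alone. Origin: centre of its underside
- tin: flat round polish tin, brass with a green lid, 81 mm across, 25 mm tall, loose; leave alone. Origin: centre of its underside
- wax: yellow block of beeswax, 65 x 45 x 22 mm, loose; leave alone. Origin: centre of its underside
Not all that is in view belongs to the job. There is more than one size of the part that bears cap; the job needs the largest. Several things look just like the tray: the one meant starts nearest to the robot's base.

How it is judged:
On the way:
1. the cap is lifted clear off the neck, the bottle staying seated (z of cap_top in the frame of bottle above 0.205 m and z of bottle in the frame of stand below 0.014 m), for 0.2 s.
At the end, for the whole second after the job is handed in: The cap stands in the tray on its open side (top up, within 0.12 rad, underside on the tray's floor within 6 mm), released and at rest; the bottle is still seated in its block (within 4 mm of the pocket's floor, upright within 0.08 rad) (x of cap_top in the frame of tray between -0.065 and 0.065 m and y of cap_top in the frame of tray between -0.055 and 0.055 m and z of cap_top in the frame of tray between 0.028 and 0.047 m and z of cap in the frame of tray below 0.012 m and angle between cap's own z axis and vertical below 0.12 rad and linear speed of each of cap, bottle below 0.02 m/s and z of bottle in the frame of stand below 0.012 m and horizontal distance between bottle and stand below 0.01 m and angle between bottle's own z axis and vertical below 0.08 rad); the robot touches nothing.
It fails at once if the cap is pushed so hard that the bottle bears on its cork pad with more than 32 N (20 N of push, the weight, and a margin for the jolt as the teeth drop in) (contact force between bottle and pad above 32 N).
It fails at once if the bottle is lifted more than 12 mm in its block, or tipped (z of bottle in the frame of stand above 0.02 m or angle between bottle's own z axis and vertical above 0.2 rad).
It fails at once if the cap is dropped: it falls faster than 0.7 m/s, out of the fingers (linear speed of cap above 0.7 m/s and contact force between the fingers and cap below 0.3 N).
It fails at once if the jar, the tin or the wax is moved more than 20 mm or tipped over (distance of any of jar, tin, wax from where it was at the start of the episode above 0.02 m or angle between jar's own z axis and vertical above 0.5 rad).
It also fails if it takes over 58 s, if anything falls off the work surface, if the arm or the gripper's body presses on something with over 40 N, if the wrist force passes 120 N, or if a joint passes its speed limit or range.

## Working session

There is one attempt and no reset: what is moved stays moved. The work goes in short steps, each a Python script; the robot and the scene stay as the last script left them, time stands still between calls to the robot, and variables do not carry over. Pictures are saved under pics/ and viewed, at most 10 in all, crops included, and the job is handed in when it is done.

```bash
mkdir -p pics; cat > h.py <<'E'
import numpy as np, cv2
from bench import *
def world(c,uv,z=None):
    """pixel(s)-> world by depth"""
    K=c["intrinsics"];uv=np.atleast_2d(uv).astype(float)
    d=cv2.undistortPoints(uv.reshape(-1,1,2),K,np.array([c["k1"],0,0,0.])).reshape(-1,2)
    r=c["range_z"][uv[:,1].astype(int),uv[:,0].astype(int)]
    P=np.c_[d*r[:,None],r]
    return (P-c["t"])@c["R"]   # R^T (P - t)
def cloud(c,m):
    v,u=np.nonzero(m&(c["range_z"]>0)); return world(c,np.c_[u,v])
E
python3 - <<'E'
from h import *
for n in("scene","top"):
    c=capture(n);cv2.imwrite(f"pics/{n}.png",c["image"])
    for q in("cap","bottle","stand","tray","jar","tin","wax"):
        for s in silhouettes(n,q):
            if s["conf"]<.2: continue
            P=cloud(c,s["region"]); 
            if len(P)<5: continue
            lo,hi=np.percentile(P,[2,98],axis=0)
            print(n,q,round(s["conf"],2),np.round(s["xy"]),len(P),lo.round(3),hi.round(3))
print(current_clock(),current_position(),current_orientation(),current_finger_gap(),current_force())
E
```

```text
scene cap 0.78 [236. 196.] 541 [ 0.574 -0.218  0.148] [ 0.624 -0.168  0.195]
scene cap 0.56 [293. 222.] 223 [ 0.537 -0.088  0.003] [ 0.574 -0.051  0.031]
scene bottle 0.87 [240. 221.] 1053 [ 0.572 -0.225  0.049] [ 0.634 -0.158  0.147]
scene stand 0.64 [244. 244.] 1816 [ 0.543 -0.253  0.003] [ 0.683 -0.133  0.054]
scene stand 0.58 [239. 223.] 1038 [ 0.573 -0.224  0.052] [ 0.634 -0.158  0.147]
scene tray 0.94 [383. 205.] 3402 [0.403 0.097 0.   ] [0.59  0.259 0.02 ]
scene tray 0.69 [474. 214.] 3431 [ 0.433  0.349 -0.   ] [0.623 0.519 0.02 ]
scene jar 0.81 [331. 275.] 609 [0.702 0.002 0.004] [0.754 0.05  0.07 ]
scene tin 0.87 [322. 170.] 583 [ 0.346 -0.02   0.001] [0.42  0.052 0.03 ]
scene tin 0.56 [167. 231.] 434 [ 0.57  -0.427  0.005] [ 0.626 -0.363  0.026]
scene wax 0.86 [164. 233.] 414 [ 0.57  -0.425  0.005] [ 0.625 -0.363  0.026]
top cap 0.8 [428. 173.] 490 [ 0.569 -0.217  0.166] [ 0.618 -0.168  0.196]
top cap 0.63 [370. 194.] 194 [ 0.532 -0.087  0.016] [ 0.57  -0.052  0.03 ]
top cap 0.61 [402. 239.] 207 [ 0.429 -0.178  0.007] [ 0.465 -0.142  0.03 ]
top cap 0.52 [486. 185.] 443 [ 0.562 -0.426  0.001] [ 0.621 -0.362  0.027]
top bottle 0.68 [411. 180.] 599 [ 0.559 -0.225  0.041] [ 0.625 -0.158  0.163]
top stand 0.77 [414. 193.] 1708 [ 0.512 -0.25   0.007] [ 0.678 -0.133  0.055]
top tray 0.82 [181. 204.] 4167 [ 0.436  0.351 -0.001] [0.619 0.518 0.02 ]
top tray 0.72 [276. 216.] 4298 [ 0.405  0.097 -0.001] [0.584 0.258 0.02 ]
top jar 0.61 [333. 128.] 420 [ 0.697 -0.     0.017] [0.746 0.05  0.071]
top jar 0.24 [426. 175.] 496 [ 0.569 -0.217  0.164] [ 0.62  -0.168  0.196]
top wax 0.8 [490. 185.] 462 [ 0.563 -0.429  0.001] [ 0.623 -0.363  0.027]
0.8 [ 0.19712168 -0.56665041  0.22265362] [ 9.86021638e-01  1.66617311e-01 -1.50000900e-05 -4.10251802e-05] 0.08772106678299779 [-0.45054576  0.11101486  0.11548581]
```

View pictures.

```bash
python3 - <<'E'
import cv2,numpy as np
a=cv2.imread("pics/scene.png");b=cv2.imread("pics/top.png")
cv2.imwrite("pics/both.png",cv2.resize(np.vstack([a[100:350],b[80:320]]),(780,597)))
s=cv2.resize(a[160:290,180:330],None,fx=4,fy=4);cv2.imwrite("pics/crop.png",s)
E
```

```text
(no output)
```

View pics/both.png

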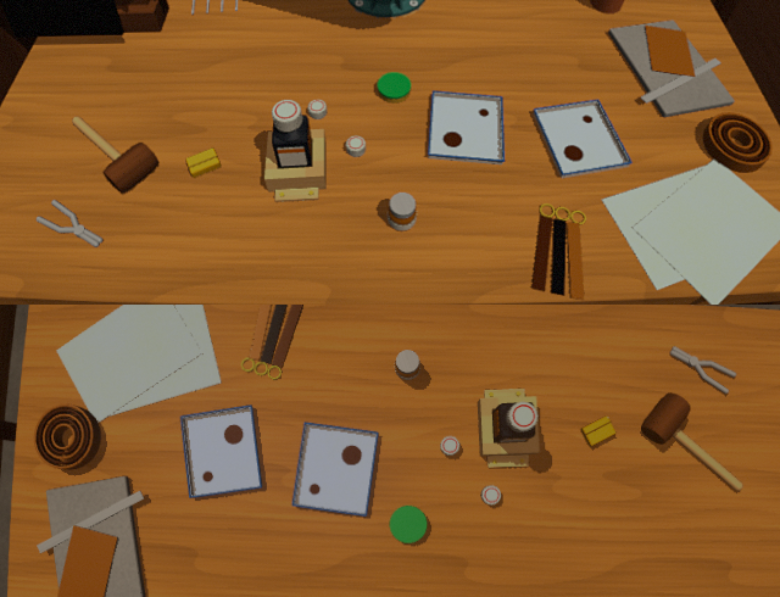

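View pics/crop.png

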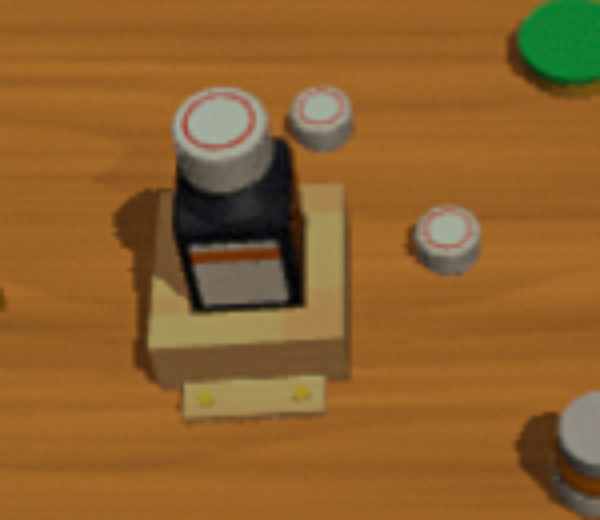

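The candidates for the cap, in scene pixels, are the one on the bottle at (236,196), a small loose one at (293,222) and another at about (260,189). I choose (236,196): it is the largest and sits on the bottle. The two trays are at (383,205) and (474,214). I choose (383,205), because it is nearer the base. The jar at (331,275) also has a white top and is left alone. The crop confirms the large red-ringed cap on the black bottle in its block.

```bash
cat >> h.py <<'E'
def Q(y): return [float(np.cos(y/2)),float(np.sin(y/2)),0.,0.]
def look(n,q,zmin,near,rad=.05):
    c=capture(n);out=[]
    for s in silhouettes(n,q):
        P=cloud(c,s["region"]);P=P[(P[:,2]>zmin)&(np.hypot(*(P[:,:2]-near).T)<rad)]
        if s["conf"]>.2 and len(P)>20:
            (x,y),r=cv2.minEnclosingCircle(P[:,:2].astype(np.float32))
            out.append((round(s["conf"],2),np.round([x,y,r],4),P[:,:2].mean(0).round(4),np.median(P[:,2]).round(4),len(P)))
    return c,out
E
python3 - <<'E'
from h import *
N=np.array([.596,-.192])
for n in("scene","top"): print(n,look(n,"cap",.183,N)[1])
c=capture("top")
for s in silhouettes("top","tray"):
    P=cloud(c,s["region"]);print("tray",cv2.minAreaRect(P[:,:2].astype(np.float32)))
for s in silhouettes("top","stand")[:1]:
    P=cloud(c,s["region"]);P=P[P[:,2]>.04];print("stand",cv2.minAreaRect(P[P[:,2]<.06][:,:2].astype(np.float32)))
move_ptp([.596-.0,-.192,.33],Q(-.4))
c,o=look("wrist","cap",.18,N);print(o,current_clock(),current_joint_pos().round(2) if hasattr(current_joint_pos(),'round') else current_joint_pos())
cv2.imwrite("pics/w1.png",c["image"])
E
```

```text
scene []
top [(0.95, array([ 0.5957, -0.1941,  0.028 ]), array([ 0.5942, -0.1925]), np.float64(0.1921), 427)]
tray ((0.5279852151870728, 0.4373318552970886), (0.1911817193031311, 0.17533104121685028), 9.857839584350586)
tray ((0.4966151714324951, 0.18166351318359375), (0.1743178814649582, 0.1905418038368225), 83.68041229248047)
stand ((0.5955813527107239, -0.19381874799728394), (0.12154695391654968, 0.12088274210691452), 3.8785152435302734)
[(0.62, array([ 0.5972, -0.194 ,  0.028 ]), array([ 0.599 , -0.1946]), np.float64(0.191), 2530)] 3.2583 [-0.42  0.33  1.3  -0.    1.52  1.55]
```

View pics/w1.png

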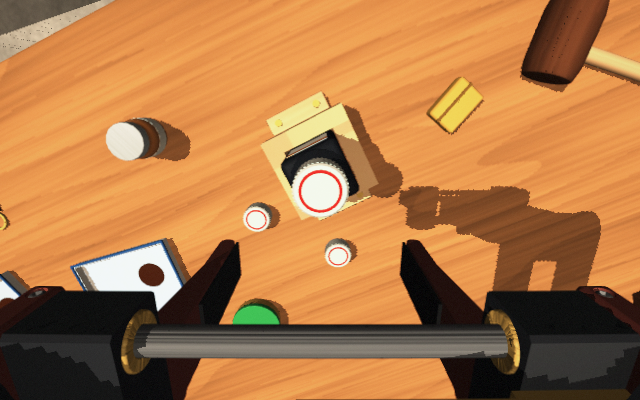

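The wrist view shows the red-ringed cap on the bottle at (320,190), with both small caps off to the sides. Next I grip it and press gently.

```bash
python3 - <<'E'
from h import *
X=[.5965,-.194]
servo_line(X+[.23],Q(-.4),rate=.15)
print("b",servo_line(X+[.158],rate=.08,contact_N=4),current_position().round(4))
print("bias",np.mean([current_force() for _ in range(5)],0).round(2),current_clock())
f0=current_force()[2]
move_gripper(.050)
print("gap",current_finger_gap(),current_grip_force(),"F",np.round(current_force(),2),current_clock())
z=.158
for k in range(6):
    z-=.001; servo_line(X+[z],rate=.02)
    F=current_force(); print(round(z,4),current_position()[2].round(5),"push",round(F[2]-f0,2),F.round(2),current_clock())
    if F[2]-f0>13: break
E
```

```text
b False [ 0.597  -0.1942  0.1585]
bias [-0.69  0.62 -0.5 ] 5.125
gap 0.054653566268736395 30.00006929039955 F [0.14 2.31 1.28] 5.7333
0.157 0.15751 push 5.84 [-1.23  1.84  5.34] 5.9833
0.156 0.15669 push 6.65 [-0.98  1.72  6.15] 6.2333
0.155 0.15584 push 7.68 [-1.47  3.59  7.18] 6.4833
0.154 0.155 push 9.29 [-0.92  3.06  8.8 ] 6.7333
0.153 0.15415 push 9.87 [-1.61  3.38  9.37] 6.9833
0.152 0.1533 push 10.25 [-1.94  2.42  9.76] 7.2333
```

```bash
python3 - <<'E'
from h import *
X=[.5965,-.194]; f0=-.5; z=.152; T=16.5
push=lambda: np.mean([current_force()[2] for _ in range(6)])-f0
for k in range(14):
    z-=.0004; servo_line(X+[z],rate=.01); p=push()
    if p>T-1: break
print("pressed",round(z,4),current_position().round(5),round(p,2),current_clock(),current_grip_force())
yaw=-.4
if p>14.5:
  for k in range(6):
    yaw+=.07
    z+=np.clip((p-T)/6000,-.0006,.0006)
    servo_line(X+[float(z)],Q(yaw),rate=.02); p=push()
    print(round(yaw,2),round(z,5),current_position()[2].round(5),"p",round(p,2),"tz",current_torque().round(2),round(current_clock(),2))
    if p>19: z+=.0006
E
```

```text
pressed 0.1484 [ 0.597   -0.19379  0.15047] 16.11 9.4833 30.002460801042616
-0.33 0.14833 0.15044 p 14.86 tz [ 0.66  0.49 -0.01] 9.73
-0.26 0.14806 0.15036 p 15.3 tz [ 0.57  0.45 -0.04] 9.98
-0.19 0.14786 0.15034 p 15.91 tz [ 0.52  0.5  -0.07] 10.23
-0.12 0.14776 0.1503 p 16.38 tz [ 0.46  0.4  -0.09] 10.48
-0.05 0.14775 0.15031 p 15.95 tz [ 0.5   0.44 -0.04] 10.73
0.02 0.14765 0.15032 p 16.8 tz [ 0.6   0.42 -0.09] 10.98
```

```bash
python3 - <<'E'
from h import *
X=[.5965,-.194]; f0=-.5; z=.14765; T=17.
push=lambda: np.mean([current_force()[2] for _ in range(6)])-f0
yaw=.02;p=push()
for k in range(5):
    yaw+=.07
    z+=np.clip((p-T)/6000,-.0006,.0006)
    servo_line(X+[float(z)],Q(yaw),rate=.02); p=push()
    print(round(yaw,2),round(z,5),current_position()[2].round(5),"p",round(p,2),"tz",current_torque().round(2),round(current_clock(),2))
c,o=look("top","cap",.17,np.array(X));print(o)
cv2.imwrite("pics/t2.png",cv2.resize(c["image"][120:240,360:480],None,fx=4,fy=4))
E
```

```text
0.09 0.14762 0.1503 p 16.85 tz [ 0.54  0.41 -0.09] 11.23
0.16 0.14759 0.15031 p 17.5 tz [ 0.6   0.43 -0.12] 11.48
0.23 0.14768 0.15032 p 16.55 tz [ 0.53  0.4  -0.02] 11.73
0.3 0.1476 0.15028 p 16.47 tz [ 0.53  0.41 -0.1 ] 11.98
0.37 0.14751 0.15028 p 17.05 tz [ 0.55  0.4  -0.03] 12.23
[]
```

View pics/t2.png

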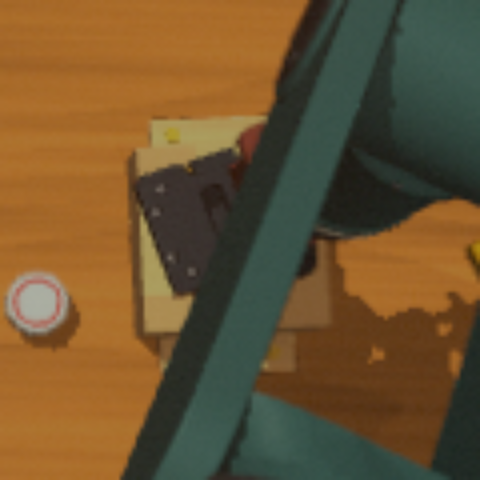

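```bash
python3 - <<'E'
from h import *
X=np.array([.5965,-.194])
for n in("wrist","scene"):
    c,o=look(n,"cap",.15,X,.06);print(n,o)
    if n=="wrist": a=c["image"][130:330,160:480]
    else: b=c["image"][140:240,170:330]
P=None
cv2.imwrite("pics/ws.png",np.vstack([cv2.resize(a,(480,300)),cv2.resize(b,(480,300))]))
print(current_position(),current_orientation(),current_finger_gap())
E
```

```text
wrist [(0.94, array([ 0.5992, -0.1949,  0.029 ]), array([ 0.6068, -0.1919]), np.float64(0.1831), 10326)]
scene [(0.92, array([ 0.601 , -0.1942,  0.0271]), array([ 0.6077, -0.1922]), np.float64(0.1835), 445)]
[ 0.59794641 -0.19427333  0.15024409] [9.82940426e-01 1.83914019e-01 1.70415100e-03 9.21486470e-04] 0.05462260004926354
```

View pics/ws.png

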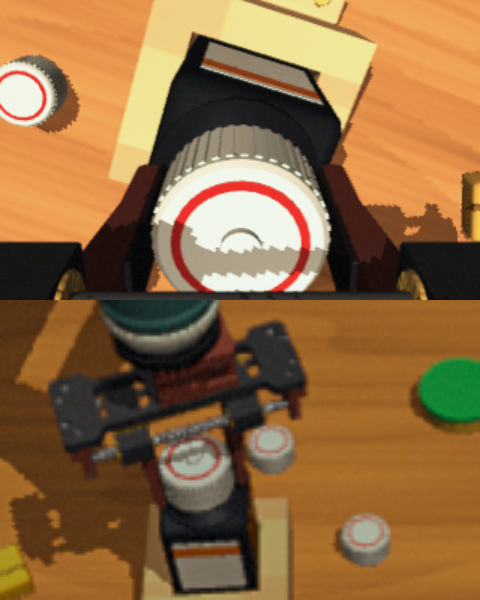

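The cap top is 8 mm lower, at 0.183, deeper than the hard stop could allow (5.5 mm at most). So the teeth are in and already turning the inner cap. I finish the turn under load, then lift while watching the force.

```bash
python3 - <<'E'
from h import *
X=[.5965,-.194]; f0=-.5; z=.1475; T=17.
push=lambda: np.mean([current_force()[2] for _ in range(6)])-f0
yaw=.37;p=push()
for k in range(9):
    yaw+=.07
    z+=np.clip((p-T)/6000,-.0006,.0006)
    servo_line(X+[float(z)],Q(yaw),rate=.02); p=push()
print(round(yaw,2),round(z,5),current_position()[2].round(5),"p",round(p,2),"tz",current_torque().round(2),round(current_clock(),2))
for k in range(10):
    z+=.002; servo_line(X+[float(z)],rate=.02); p=push()
    print(round(z,4),current_position()[2].round(4),"p",round(p,2),round(current_clock(),2))
    if p<-2.8: print("hung?");break
E
```

```text
1.0 0.14696 0.15012 p 17.11 tz [ 0.5   0.12 -0.08] 14.78
0.149 0.1515 p 14.05 15.03
0.151 0.1531 p 9.46 15.28
0.153 0.1548 p 7.66 15.53
0.155 0.1565 p 7.51 15.78
0.157 0.1583 p 5.74 16.03
0.159 0.1587 p 4.47 16.28
0.161 0.1606 p -0.42 16.53
0.163 0.1629 p -0.64 16.78
0.165 0.1652 p -0.17 17.03
0.167 0.1672 p -0.5 17.28
```

```bash
python3 - <<'E'
from h import *
X=[.5965,-.194]
servo_line(X+[.19],rate=.05);print(current_force().round(2))
servo_line(X+[.26],rate=.08);print(current_force().round(2),current_finger_gap());sleep(.3)
c=capture("scene");cv2.imwrite("pics/s3.png",cv2.resize(c["image"][100:300,150:450],(750,500)))
for q in("cap","bottle"):
    for s in silhouettes("scene",q):
        P=cloud(c,s["region"]);print(q,round(s["conf"],2),np.percentile(P,[2,98],axis=0).round(3).tolist())
print(current_clock())
E
```

```text
[-0.56 -0.38 -0.88]
[-0.05  0.57 -0.37] 0.05447363477922541
cap 0.66 [[0.536, -0.088, 0.005], [0.573, -0.051, 0.03]]
cap 0.61 [[0.573, -0.204, 0.263], [0.625, -0.168, 0.297]]
cap 0.55 [[0.432, -0.178, 0.002], [0.469, -0.141, 0.031]]
bottle 0.81 [[0.573, -0.223, 0.051], [0.634, -0.158, 0.172]]
bottle 0.29 [[0.403, 0.096, -0.0], [0.591, 0.259, 0.021]]
19.3667
```

View pics/s3.png

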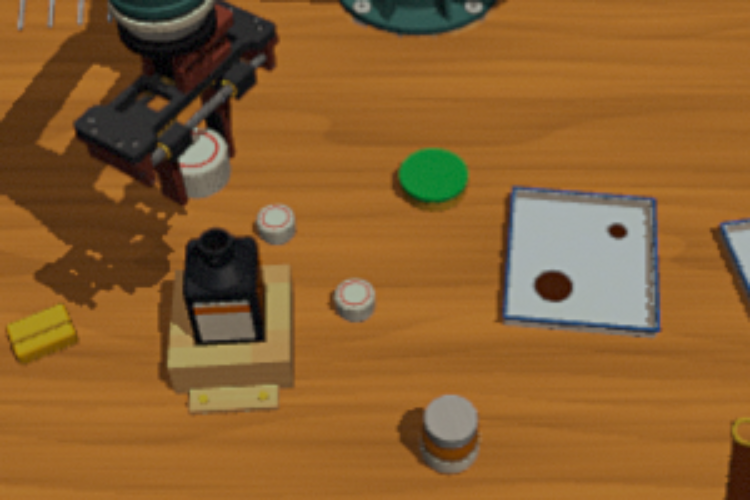

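The picture shows the cap in the fingers at (200,160), off the neck. The bottle is still seated in its block at (225,290) with its neck open. On to the tray at (582,258).

```bash
python3 - <<'E'
from h import *
Y=[.497,.179]
servo_line(Y+[.24],Q(.6),rate=.15)
servo_line(Y+[.05],rate=.1)
sleep(.2);f=np.mean([current_force()[2] for _ in range(6)])
hit=servo_line(Y+[.018],rate=.04,contact_N=4)
z=.018
while not hit and z>.004:
    z-=.0015; servo_line(Y+[z],rate=.01); p=np.mean([current_force()[2] for _ in range(6)])-f; hit=p>2
    print(round(z,4),current_position()[2].round(4),round(p,2))
print(hit,current_position(),current_force(),current_clock())
c,o=look("wrist","cap",.02,np.array(Y),.06);print(o)
E
```

```text
0.0165 0.0166 -0.22
0.015 0.0149 -0.32
0.0135 0.0134 -0.83
0.012 0.0119 -0.72
0.0105 0.0104 -0.61
0.009 0.0089 -0.74
0.0075 0.0074 0.58
0.006 0.0064 6.38
True [0.497147   0.17904483 0.00635861] [-1.18005287 -0.22372916  5.37225609] 27.6917
[(0.64, array([0.4991, 0.1791, 0.0273]), array([0.504 , 0.1822]), np.float64(0.0393), 10112)]
```

```bash
python3 - <<'E'
from h import *
Y=[.497,.179]
servo_line(Y+[.0072],rate=.01)
move_gripper(.078); sleep(.2)
print(current_finger_gap(),current_grip_force())
servo_line(Y+[.2],rate=.1)
move_ptp([.45,-.0,.3],Q(.6)); sleep(.3)
c,o=look("top","cap",.02,np.array(Y),.08);print(o)
cs=capture("scene");P=0
for q in("cap","bottle","tray","jar","tin","wax"):
    for s in silhouettes("scene",q):
        if s["conf"]>.5: P=cloud(cs,s["region"]);print(q,round(s["conf"],2),np.percentile(P,[2,98],axis=0).round(3).tolist())
cv2.imwrite("pics/s4.png",cv2.resize(cs["image"][100:300,150:450],(750,500)));print(current_clock(),current_force())
E
```

```text
0.07781163012666174 0.0
[(0.82, array([0.4954, 0.1772, 0.0275]), array([0.4943, 0.176 ]), np.float64(0.0403), 342)]
cap 0.78 [[0.474, 0.15, 0.004], [0.525, 0.203, 0.045]]
cap 0.77 [[0.406, -0.183, -0.0], [0.469, -0.142, 0.03]]
cap 0.56 [[0.537, -0.088, 0.007], [0.574, -0.051, 0.03]]
bottle 0.75 [[0.572, -0.225, 0.057], [0.634, -0.158, 0.171]]
tray 0.88 [[0.434, 0.348, -0.0], [0.624, 0.519, 0.02]]
tray 0.69 [[0.405, 0.097, 0.0], [0.59, 0.258, 0.02]]
jar 0.73 [[0.69, 0.0, 0.001], [0.754, 0.05, 0.07]]
wax 0.55 [[0.574, -0.428, 0.007], [0.625, -0.365, 0.027]]
32.5 [0.77901492 0.36167601 0.74636091]
```

View pics/s4.png

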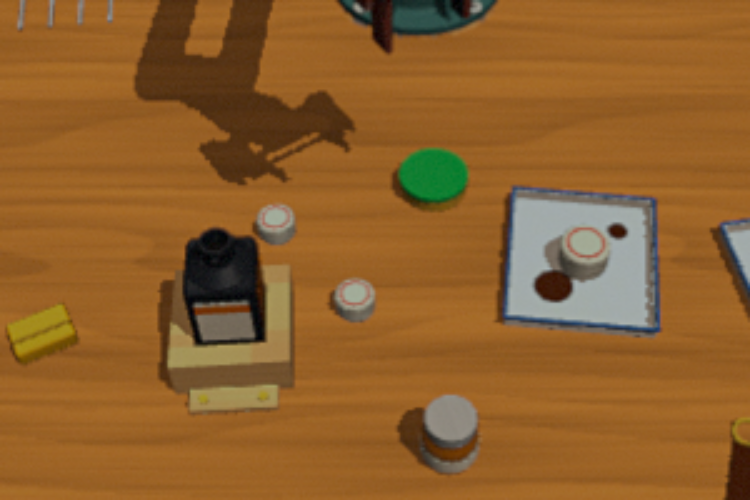

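The cap stands upright in the near tray at (585,250), the bottle is seated at (225,290), and nothing else has moved. I am handing the job in.

```bash
python3 -c "
from bench import *
print(close_job())"
```

```text
the job is handed in; nothing more can be done
None
```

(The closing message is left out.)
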